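Hook the tongued cover into the top maker's case and swing it shut

ROBOT

A 6-joint arm with a two-finger parallel gripper is mounted at the origin on the work surface. World frame = base frame: x ahead of the robot, y to its left, z up, the work surface at z = 0. Lengths are in m, angles in rad, forces in N, time in s.
With the tool pointing down it reaches from about 0.375 to 0.975 m from the base axis. Payload 3.8 kg.
Tool frame: the origin (TCP) lies on the mounting face of the last link; the fingertips stand 173 mm ahead of it and the grasp point (between the pads) lies 155 mm ahead of it; z points along the fingers, y is the line along which they close (so a half turn about z gives the same grasp; the last joint's range is limited). The gripper opens to 85 mm and grips with 20 to 120 N. Pads are 22 mm wide; open, the fingers measure 114 mm over their backs; the gripper's body (76 mm by 85 mm) begins 54 mm behind the grasp point. The pads swing forward as they close: fully open they stand 13 mm farther back than shut.
Start: joints at [1.163, 0.264, 1.604, -0, 1.274, -0.037], TCP at [0.245, 0.629, 0.405] pointing down, gripper open.
Joint ranges: [-2.63, 2.63], [-0.94, 2.18], [0.31, 2.57], [-1.31, 4.45], [0, 2.66], [-2.55, 2.55]. Speed limits (rad/s): [2.57, 2.57, 3.14, 3.14, 3.14, 3.14].

INTERFACE

Orientations are given as [roll, pitch, yaw] about the fixed x, y, z axes, in that order (R = Rz(yaw) Ry(pitch) Rx(roll)).
In Python, from rig import ctrl gives the robot as it stands.
- The arm moves only by the tool drive_tool, never from a script. Its argument "rows" is a list that holds one entry, the list of rows, each a list of 5 numbers: the shift along the tool's x, y, z in cm, then the turn about the tool's z in rad, then the opening, from 0 (shut) to 1 (fully open). A call has 1 to 10 rows; each row shifts and turns the commanded pose from where the row before left it, along the tool's axes as they then stand; what a row does not reach is not made up. A row lasts 1/10 s, in which the tool goes at most 50 mm and 8.59 degrees, less where a joint would pass 70% of its speed; a pose out of reach is approached as far as the arm can. A call is refused whole if a number of a shift passes 5 or a number of a turn 0.15, either way. A call with a gripper value outside its range is refused whole. The fingers move at their own pace and stop on an object; the grip force is fixed at half the most. Time passes only in rows, so rows that do not move let the fingers close. It gives the time, the measured TCP pose, the force, the opening and the grip force at its end, in the units of the state.
- ctrl.sense(): the state, without advancing time (a new reading comes with each control period).
- ctrl.camera(name): name is "scene" or "top"; returns a dict with "frame" (480x640x3 uint8, red, green, blue), "fx", "fy", "cx", "cy" (pixels), "R" (3x3) and "t" (3): a world point X has camera coordinates R X + t. Camera axes: x right, y down, z forward; pixel columns grow to the right and rows downward; lengths in m; the calibration is good to about 2 mm. A picture is of the moment at which its call begins. There is no depth.
- ctrl.finish_job(): hands the job in; it is judged then, once.
The state is a dict: "t": time; "qpos": joint angles; "qd": joint speeds; "joint_torque": joint torques, N m; "tool_pos": TCP position; "eef_rot": TCP orientation; "force": force on the tool from outside, world axes, zero at the start; "moment": the same for the moment, N m; "width": opening from 0.0 (shut) to 1.0 (fully open); "finger_force": force on a finger pad.
Only numpy, scipy, OpenCV 4.12 (cv2) and the standard library are available. Lean on these libraries where they do the work, as an engineer would, in place of code of your own. Each camera call takes 0.05 s, during which the arm holds its last target. There are 200 camera calls.

TASK

Close the wooden case over the pink top with the cover that fits it, the thin one of the two on the sloped rest: hook its tongue under the case's dark keeper while the cover is tilted, then swing it down and press it past the spring roller until it lies flush and fully home, and let go. The case's top frame may sit some way forward, back or to a side, so feel or look for the keeper. Leave the thick cover, the mallet, the calipers, the punch and the glue bottle where they are.

Things in the scene. Friction and masses are not known exactly. Their poses are not given: they have to be found in the camera images.
- case: Open wooden case fixed to the bench, 183 (x) x 144 (y) x 62 mm, a pink top in its hollow. Origin: underside, 98 mm from the -x end, 85 from the +x end, mid y; z up; keeper at -x, steel gate at +x. On it sits a top frame (rims, keeper, gate), fixed but displaced from the case by unreported amounts, different each time: s along x, -20 to 20 mm, w along y, -8 to 8 mm. Find it by touch or sight.
- seat_center (a point): Middle of the seat when s = w = 0: (0, 0, 62) mm in the case's frame, axes as the case's; other points are in that frame too. Seat: level at z 62, x -98 to -22 at the keeper end, x 60 to 85 at the other, y beyond 36 either side. Frame's side rims: inner faces at y w-52.5 and w+52.5, z 62 to 70, full length. Home: cover's origin at x s-3 to s, y w-2.5 to w+2.5, z 62, axes parallel.
- keeper (a point): A mark on the case itself, at (-63, 0, 74) mm in the case's frame: the lower edge of the frame's dark keeper is at x s-63, z 74. The keeper (x s-85 to s-63, z 74 to 83, full width) overhangs the seat and leaves a slot 12 mm high, closed by a wall at x s-77.
- gate (a point): A mark on the case itself, at (60, 0, 96) mm in its frame: the frame's far rim has its face at x s+60, up to z 70, and in its middle stands the steel gate, 68 mm wide (y, about w), x s+60 to s+72, up to z 96.
- roller (a joint): Spring roller in the gate, diameter 16, 40 mm long along the case's y, axis at x s+63, z 76 mm in the case's frame: 5 mm out over the cover's place. Value: m pushed back to +x, 0 to 0.010; spring 2.4 N plus 0.4 N/mm, slippery. A cover laid on it stays about 20 mm high there; 5 to 12 N down on the free end (twice that at the rib) takes it past; then it springs out over it.
- rest: Sloped plywood rest fixed to the bench, 250 mm wide (y), its board rising 30 degrees from horizontal towards its own +x, with a 10 mm ledge at the low -x edge. Origin: on the bench under its middle. The two covers lie on it side by side, tongues down against the ledge, centres 61 mm to either side of its middle; which is which varies.
- thin_cover: The cover to use: maple panel 114 (x) x 100 (y) x 8 mm; from its -x edge (x -54) goes a tongue 20 long, 70 wide, 8 mm thick (tip at x -74; free edge at x 60 mm). Dark upright grip rib: 14 thick (x -7 to 7), 60 long (y -30 to 30), from z 8 to z 42 mm. Origin: on the panel's underside, below the rib's middle; z out of the ribbed face. About 0.14 kg.
- tongue_tip (a point): Middle of the end of the thin cover's tongue, at (-74, 0, 4) mm in its frame; axes as the cover's.
- thick_cover: The wrong cover: same outline, tongue and rib, but panel and tongue 17 mm thick (rib z 17 to 51 mm), too thick for the slot. Same origin and axes. Leave it.
- mallet: Wooden mallet lying on the bench, round head 56 mm in diameter and 100 mm long, handle 170 mm. Origin: on the bench under the head. Leave it.
- calipers: Chromed calipers lying flat, 180 mm long, 12 mm high. Origin: underside of the beam. Leave them.
- punch: Stubby steel center punch lying on the bench, 16 mm thick, 94 mm long. Origin: underside, near the middle. Leave it.
- glue_bottle: White glue bottle, 60 mm in diameter, 150 mm high, standing towards the back. Origin: centre of its foot. Leave it.
Mind the look-alikes: they are no part of the job. What is shaped like the thin_cover but turquoise is not meant.

How it is judged:
By the outcome, as a careful person would: the job done as asked, in the order asked, and still so for the second after the job is handed in, with the robot touching nothing.
It also fails if it takes over 61 s, if anything falls off the work surface, if the arm or the gripper's body presses on something with over 40 N, if the wrist force passes 120 N, or if a joint passes its speed limit or range.

## Working session

There is one attempt and no reset: what is moved stays moved. The work goes in short steps, Python scripts to look and compute and a tool call to move; the robot and the scene stay as the last step left them, time stands still between calls to the robot, and variables do not carry over. Pictures are saved under pics/ and viewed, at most 10 in all, crops included, and the job is handed in when it is done.

Besides the shell and the picture viewer there is one more tool, called after "Emit:" as a command line: name --argument value ..., lists and objects as JSON in quotes. drive_tool: Moves the arm, as the interface text tells. Its arguments: {"type":"object","properties":{"rows":{"type":"array"}},"required":["rows"]}

```bash
mkdir -p pics; cat > h.py <<'E'
import numpy as np, cv2
from rig import ctrl
def snap(name,f):
    c=ctrl.camera(name); cv2.imwrite(f,c["frame"][:,:,::-1]); np.savez(f+'.npz',**{k:np.array(v) for k,v in c.items()}); return c
def ray(c,u,v):
    R=np.array(c["R"]);t=np.array(c["t"]); o=-R.T@t
    d=R.T@np.array([(u-c["cx"])/c["fx"],(v-c["cy"])/c["fy"],1]); return o,d
def atz(c,u,v,z):
    o,d=ray(c,u,v); return o+d*(z-o[2])/d[2]
def proj(c,X):
    p=np.array(c["R"])@np.array(X)+np.array(c["t"]); return np.array([c["fx"]*p[0]/p[2]+c["cx"],c["fy"]*p[1]/p[2]+c["cy"]])
E
python3 - <<'E'
from h import *
for n in("scene","top"):
    c=snap(n,f"pics/{n}0.png"); print(n,c["fx"],c["cx"],c["cy"],np.round(c["R"],3).tolist(),np.round(c["t"],3))
s=ctrl.sense(); print({k:np.round(v,3).tolist() for k,v in s.items()})
E
```

```text
scene 499.00725719442096 327.7321869374282 223.41193701738123 [[0.051, 0.999, 0.003], [0.791, -0.038, -0.61], [-0.61, 0.033, -0.792]] [ 0.15  -0.379  1.421]
top 515.907476528254 318.71393029998006 241.51035324174475 [[-0.02, -1.0, -0.009], [-0.988, 0.022, -0.156], [0.156, 0.006, -0.988]] [-0.156  0.542  1.152]
{'t': 0.1, 'qpos': [1.163, 0.265, 1.605, -0.0, 1.274, -0.037], 'qd': [0.0, -0.003, -0.001, -0.002, 0.001, -0.0], 'joint_torque': [-0.0, -51.671, -36.859, -0.0, 0.006, -0.0], 'tool_pos': [0.244, 0.629, 0.403], 'eef_rot': [-3.14, -0.0, 2.771], 'force': [1.13, -0.942, -0.901], 'moment': [0.02, -0.028, -0.028], 'finger_force': 0.0, 'width': 1.004}
```

View pics/scene0.png

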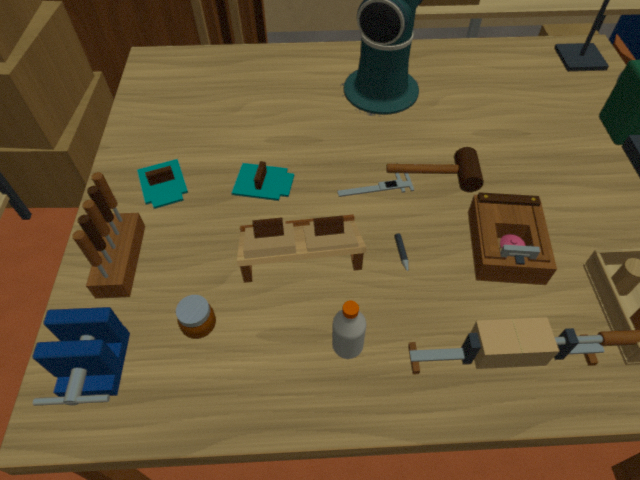

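View pics/top0.png

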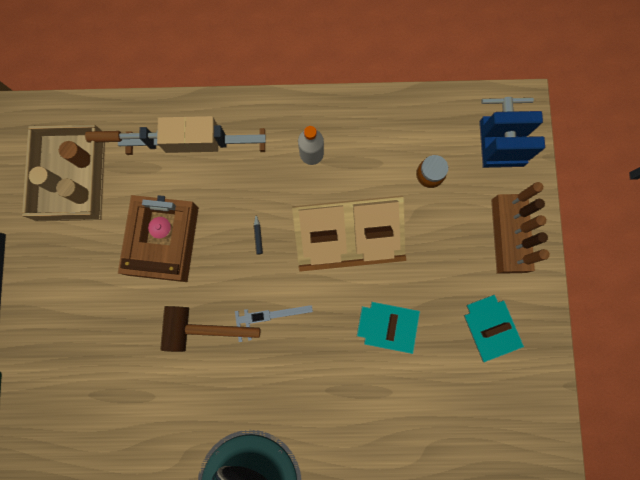

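The top view shows the case at about (158,238), keeper towards the robot and gate at (160,203), and the rest at (350,233) with ribs at (323,236) and (379,231). I'll enlarge both.

```bash
python3 - <<'E'
from h import *
t=cv2.imread("pics/top0.png");s=cv2.imread("pics/scene0.png")
f=lambda i,x,y,w,h,k:cv2.resize(i[y:y+h,x:x+w],None,fx=k,fy=k,interpolation=cv2.INTER_CUBIC)
a=np.hstack([f(t,110,185,100,100,4),f(s,460,185,100,100,4)])
b=np.hstack([f(t,285,190,133,66+20,3),f(s,233,205,133,86,3)])
b=cv2.resize(b,(800,int(b.shape[0]*800/b.shape[1])))
cv2.imwrite("pics/c1.png",a)
r=np.vstack([f(t,288,190,133,90,4.5)]);cv2.imwrite("pics/c2.png",np.vstack([f(t,285,190,130,80,4.6)[:, :598],f(s,233,205,130,50,4.6)[:, :598]])[:600])
E
```

```text
(no output)
```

View pics/c1.png

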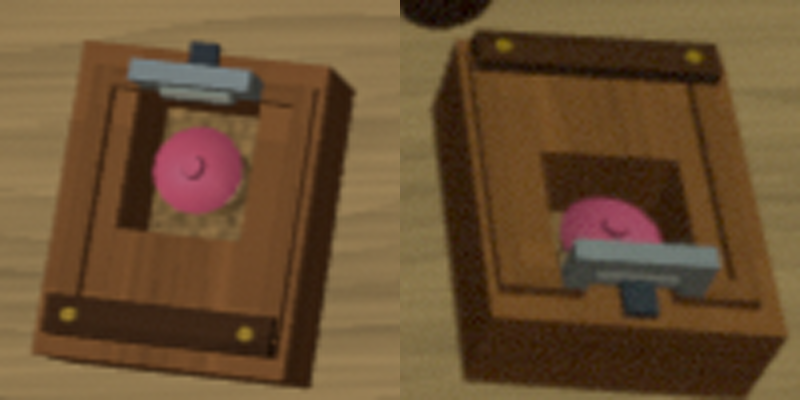

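View pics/c2.png

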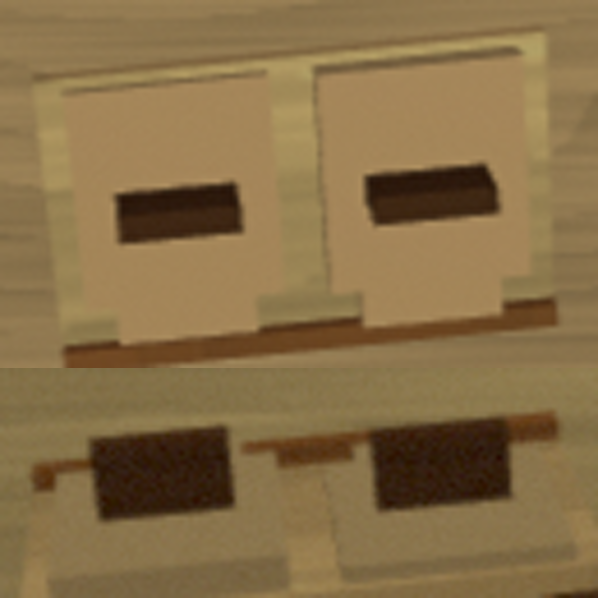

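```bash
python3 - <<'E'
from h import *
s=cv2.imread("pics/scene0.png")
cv2.imwrite("pics/c3.png",cv2.convertScaleAbs(cv2.resize(s[205:285,235:368],None,fx=6,fy=6,interpolation=cv2.INTER_CUBIC),alpha=1.4))
for n in("top","scene"):
    c=np.load(f"pics/{n}0.png.npz"); print(n,-c["R"].T@c["t"])
E
```

```text
top [ 0.35259953 -0.17454827  1.22116092]
scene [ 1.15825475 -0.21189415  0.89378857]
```

View pics/c3.png

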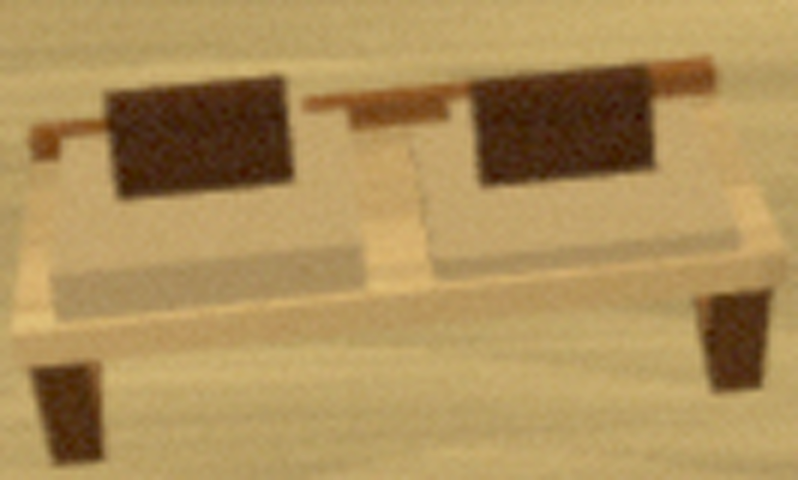

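The thin cover has the thin free edge. It is on the right in the scene view, edge at crop (433–738, 232–278), and on the left in the top view, which is the +y side. The turquoise look-alikes lie elsewhere. Next I fit poses from corners.

```bash
cat > fit.py <<'E'
from h import *
from scipy.optimize import least_squares
from scipy.spatial.transform import Rotation as Ro
T=dict(np.load("pics/top0.png.npz"));S=dict(np.load("pics/scene0.png.npz"))
def px(u,v,k,ox,oy): return np.array([(u+.5)/k-.5+ox,(v+.5)/k-.5+oy])
cs=lambda u,v:px(u,v,6,235,205); ct=lambda u,v:px(u,v,4.6,285,190)
kt=lambda u,v:px(u,v,4,110,185); ks=lambda u,v:px(u-400,v,4,460,185)
mm=1e-3
L=[(S,cs(472,78),(7,-30,42)),(S,cs(650,66),(7,30,42)),(S,cs(482,186),(7,-30,8)),(S,cs(654,168),(7,30,8)),
(S,cs(433,262),(60,-50,8)),(S,cs(738,232),(60,50,8)),(S,cs(433,278),(60,-50,0)),(S,cs(738,249),(60,50,0)),
(T,ct(62,92),(60,50,8)),(T,ct(266,72),(60,-50,8)),(T,ct(82,318),(-54,50,8)),(T,ct(280,296),(-54,-50,8)),
(T,ct(120,345),(-74,35,8)),(T,ct(260,330),(-74,-35,8)),(T,ct(115,195),(7,30,8)),(T,ct(237,182),(7,-30,8)),(T,ct(119,243),(-7,30,42)),(T,ct(243,232),(-7,-30,42))]
def fc(p):
    R=Ro.from_euler('xyz',[0,-np.pi/6,p[3]]).as_matrix()
    return np.array([proj(c,p[:3]+R@np.array(m)*mm)-q for c,q,m in L]).ravel()
r=least_squares(fc,[.37,-.1,.05,0],loss='soft_l1'); print("cover",r.x.round(4)); print(fc(r.x).reshape(-1,2).round(1).tolist())
h=lambda s:('k',s)
K=[(T,kt(131,60),(72,34,96)),(T,kt(260,73),(72,-34,96)),(T,kt(129,80),(60,34,96)),(T,kt(257,97),(60,-34,96)),
(T,kt(47,292),(-63,'k',83)),(T,kt(277,318),(-63,'-k',83)),(T,kt(40,333),(-85,'k',83)),(T,kt(270,356),(-85,'-k',83)),
(S,ks(578,240),(60,-34,96)),(S,ks(718,248),(60,34,96)),(S,ks(475,32),(-85,'-k',83)),(S,ks(718,45),(-85,'k',83)),(S,ks(472,68),(-63,'-k',74)),(S,ks(718,82),(-63,'k',74))]
def fk(p):
    R=Ro.from_euler('z',p[2]).as_matrix()
    o=[]
    for c,q,m in K:
        y={'k':p[3],'-k':-p[3]}.get(m[1],m[1])
        o.append(proj(c,np.array([p[0],p[1],0])+R@np.array([m[0],y,m[2]])*mm)-q)
    return np.array(o).ravel()
r=least_squares(fk,[.4,.2,-.1,65],loss='soft_l1',x_scale=[.1,.1,.1,10]); print("frame",r.x.round(4)); print(fk(r.x).reshape(-1,2).round(1).tolist())
E
python3 fit.py
```

```text
cover [ 0.556  -0.1765  0.0683  0.0761]
[[-0.1, 2.3], [-0.1, 1.4], [-0.6, -0.2], [0.1, -0.1], [-0.4, -0.9], [0.1, -1.1], [-0.0, 0.2], [0.3, -0.2], [-0.2, 0.4], [0.5, 0.4], [0.6, -1.4], [1.0, -0.8], [-0.3, 0.1], [-0.6, 0.4], [-0.4, -0.4], [-0.4, -0.1], [-0.3, 0.4], [-0.1, 0.1]]
frame [ 0.5582  0.2018 -0.1322 64.7826]
[[0.0, -0.1], [-2.3, -0.1], [-0.3, 0.1], [-2.4, -0.9], [-0.5, 0.5], [-0.7, 0.4], [-0.4, -0.0], [-0.4, 0.7], [-1.8, 0.0], [-1.5, 0.4], [-1.0, -0.3], [-0.7, 0.3], [-0.2, 1.2], [-0.3, 1.6]]
```

The fit holds to about 1 px. The cover origin is (0.556, -0.1765, 0.068) with yaw 0.076, and the frame is at (0.558, 0.202) with yaw -0.132. The tool stays vertical, so I'll grip the rib by its 60 mm ends.

Emit:
drive_tool --rows '[[[0,0,0,-0.15,1],[0,0,0,-0.15,1],[0,0,0,-0.147,1],[-1.2,-4.1,0,0,1],[-1.2,-4.1,0,0,1],[-1.2,-4.1,0,0,1],[-1.2,-4.1,0,0,1],[-1.2,-4.1,0,0,1],[-1.2,-4.1,0,0,1],[-1.2,-4.1,0,0,1]]]'

```text
t: 1.1
tool_pos: [0.3503, 0.3476, 0.4042]
eef_rot: [-3.141, -0.0, -3.065]
force: [0.2, -0.1, -0.1]
width: 1.003
finger_force: 0.0
```

Emit:
drive_tool --rows '[[[-1.2,-4.1,0,0,1],[-1.2,-4.1,0,0,1],[-1.2,-4.1,0,0,1],[-1.2,-4.1,0,0,1],[-1.2,-4.1,0,0,1],[-1.2,-4.1,0,0,1],[-1.2,-4.1,0,0,1],[-1.2,-4.1,0,0,1],[-1.2,-4.1,0,0,1],[-1.2,-4.1,0,0,1]]]'

```text
t: 2.1
tool_pos: [0.5011, -0.0521, 0.4044]
eef_rot: [3.141, -0.0, -3.066]
force: [-0.1, -0.8, -0.2]
width: 1.0
finger_force: 0.0
```

```bash
cat >> h.py <<'E'
def to(x,y,z,psi):
    s=ctrl.sense();p=s["tool_pos"];y0=s["eef_rot"][2];d=np.array([x-p[0],y-p[1],z-p[2]])
    ex=np.array([np.cos(psi),np.sin(psi),0]);ey=np.array([np.sin(psi),-np.cos(psi),0])
    t=-((psi-y0+np.pi)%(2*np.pi)-np.pi)
    print("t",round(float(s["t"]),2),"pos",np.round(p,4),"rot",np.round(s["eef_rot"],3),"F",np.round(s["force"],1),"M",np.round(s["moment"],2),"w",np.round(s["width"],3),"ff",np.round(s["finger_force"],1),"| shift cm (axes after turn)",np.round([d@ex*100,d@ey*100,-d[2]*100],2),"turn",round(float(t),3))
E
python3 -c "
from h import *
to(.540,-.1777,.248,np.pi+.0761)"
```

```text
t 2.1 pos [ 0.5011 -0.0521  0.4044] rot [ 3.141 -0.    -3.066] F [-0.1 -0.8 -0.2] M [ 0.05 -0.07 -0.04] w 1.0 ff 0.0 | shift cm (axes after turn) [ -2.92 -12.82  15.64] turn -0.0
```

Emit:
drive_tool --rows '[[[-0.97,-4.27,0,0,1],[-0.97,-4.27,0,0,1],[-0.98,-4.28,0,0,1],[0,0,4,0,1],[0,0,4,0,1],[0,0,2.6,0,1],[0,0,0,0,1]]]'

```text
t: 2.8
tool_pos: [0.5374, -0.1753, 0.2932]
eef_rot: [3.137, -0.01, -3.066]
force: [-0.4, 0.4, -0.5]
width: 1.001
finger_force: 0.0
```

```bash
python3 - <<'E'
from h import *
to(.540,-.1777,.248,np.pi+.0761)
f=lambda i,x,y,w,h,k:cv2.resize(i[y:y+h,x:x+w],None,fx=k,fy=k,interpolation=cv2.INTER_CUBIC)
c=snap("scene","pics/s1.png");d=snap("top","pics/t1.png")
cv2.imwrite("pics/v1.png",np.hstack([f(cv2.imread("pics/s1.png"),220,140,160,150,2.5),f(cv2.imread("pics/t1.png"),270,160,160,150,2.5)]))
E
```

```text
t 2.8 pos [ 0.5374 -0.1753  0.2932] rot [ 3.137 -0.01  -3.066] F [-0.4  0.4 -0.5] M [ 0.01 -0.01  0.08] w 1.001 ff 0.0 | shift cm (axes after turn) [-0.24 -0.26  4.52] turn -0.0
```

View pics/v1.png

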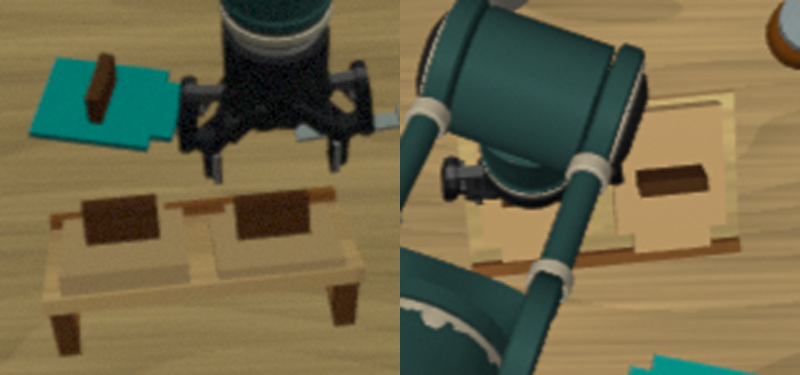

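The fingers straddle the thin cover's rib: scene crop fingertips at (217,180) and (336,168), rib from x=235 to 310. I'll go down and close.

Emit:
drive_tool --rows '[[[0,0,0,0,1],[-0.1,-0.1,2,0,1],[0,0,1.5,0,1],[0,0,0,0,1],[0,0,0,0,1]]]'

```text
t: 3.4
tool_pos: [0.5411, -0.1768, 0.2641]
eef_rot: [3.142, -0.0, -3.065]
force: [-0.6, 0.4, -0.6]
width: 1.004
finger_force: 0.0
```

```bash
python3 -c "
from h import *
to(.540,-.1777,.248,np.pi+.0761)"
```

```text
t 3.4 pos [ 0.5411 -0.1768  0.2641] rot [ 3.142 -0.    -3.065] F [-0.6  0.4 -0.6] M [0.05 0.   0.05] w 1.004 ff 0.0 | shift cm (axes after turn) [ 0.11 -0.08  1.61] turn 0.0
```

Emit:
drive_tool --rows '[[[0.1,-0.1,1.1,0,1],[0,0,0.5,0,1],[0,0,0,0,1],[0,0,0,0,0.5],[0,0,0,0,0.5],[0,0,0,0,0.5],[0,0,0,0,0.5],[0,0,0,0,0.5]]]'

```text
t: 4.2
tool_pos: [0.5405, -0.1781, 0.2486]
eef_rot: [-3.141, 0.001, -3.065]
force: [-1.3, -0.3, 4.9]
width: 0.689
finger_force: 65.5
```

```bash
python3 -c "
from h import *
to(.540,-.1777,.248,np.pi+.0761)"
```

```text
t 4.2 pos [ 0.5405 -0.1781  0.2486] rot [-3.141e+00  1.000e-03 -3.065e+00] F [-1.3 -0.3  4.9] M [0.17 0.15 0.02] w 0.689 ff 65.5 | shift cm (axes after turn) [0.05 0.04 0.06] turn 0.0
```

Gripped: the opening is 0.689, about 59 mm, with 65 N on the pads. I'll lift and check the rim lines against the frame fit.

Emit:
drive_tool --rows '[[[0,0,-1,0,0.5],[0,0,-2,0,0.5],[0,0,-3,0,0.5],[0,0,-3,0,0.5],[0,0,-3,0,0.5],[0,0,0,0,0.5]]]'

```text
t: 4.8
tool_pos: [0.5416, -0.1784, 0.3731]
eef_rot: [-3.138, 0.008, -3.065]
force: [0.7, 0.4, -0.1]
width: 0.684
finger_force: 64.9
```

```bash
python3 - <<'E' | tail -12
from fit import *
R2=Ro.from_euler('z',-.1322).as_matrix()
F=np.array([.5582,.2018,0])
def loc(c,q,z): return ((R2.T@(atz(c,*q,z*mm)-F))*1e3).round(1)[:2]
for n,c,q in [("L",T,kt(112,88)),("L",T,kt(80,295)),("R",T,kt(318,90)),("R",T,kt(285,300)),("sL",S,ks(470,90)),("sL",S,ks(500,290)),("sR",S,ks(690,85)),("sR",S,ks(735,280))]:
    print(n,loc(c,q,70),loc(c,q,62))
to(.5,0,.35,np.pi)
E
```

```text
[[-0.1, 2.3], [-0.1, 1.4], [-0.6, -0.2], [0.1, -0.1], [-0.4, -0.9], [0.1, -1.1], [-0.0, 0.2], [0.3, -0.2], [-0.2, 0.4], [0.5, 0.4], [0.6, -1.4], [1.0, -0.8], [-0.3, 0.1], [-0.6, 0.4], [-0.4, -0.4], [-0.4, -0.1], [-0.3, 0.4], [-0.1, 0.1]]
frame [ 0.5582  0.2018 -0.1322 64.7826]
[[0.0, -0.1], [-2.3, -0.1], [-0.3, 0.1], [-2.4, -0.9], [-0.5, 0.5], [-0.7, 0.4], [-0.4, -0.0], [-0.4, 0.7], [-1.8, 0.0], [-1.5, 0.4], [-1.0, -0.3], [-0.7, 0.3], [-0.2, 1.2], [-0.3, 1.6]]
L [59.5 52.3] [61.  55.4]
L [-60.4  50.4] [-59.8  53.6]
R [ 71.3 -65.5] [ 72.9 -63.2]
R [-50.4 -65.2] [-49.7 -62.9]
sL [-54.3 -65.2] [-61.1 -62.7]
sL [ 74.4 -63.3] [ 68.9 -60.7]
sR [-67.7  52.8] [-74.7  56.6]
sR [58.6 54. ] [52.9 57.8]
t 4.8 pos [ 0.5416 -0.1784  0.3731] rot [-3.138  0.008 -3.065] F [ 0.7  0.4 -0.1] M [-0.01 -0.07 -0.02] w 0.684 ff 64.9 | shift cm (axes after turn) [ 4.16 17.84  2.31] turn 0.076
```

Emit:
drive_tool --rows '[[[0,0,0,0.104,0.5],[0,0,0,0.104,0.5],[0.4,4.2,0,0,0.5],[0.4,4.2,0,0,0.5],[0.4,4.2,0,0,0.5],[0.4,4.2,0,0,0.5],[0.4,4.2,0,0,0.5],[0.4,4.2,0,0,0.5],[0.4,4.2,0,0,0.5],[0.4,4.2,0,0,0.5]]]'

```text
t: 5.8
tool_pos: [0.5517, 0.161, 0.3662]
eef_rot: [-3.141, -0.002, 3.01]
force: [0.8, -0.0, -1.6]
width: 0.684
finger_force: 65.0
```

Emit:
drive_tool --rows '[[[0.4,4.3,0,0,0.5],[0,0,3,0,0.5],[0,0,3,0,0.5],[0,0,0,0,0.5],[0,0,0,0,0.5],[0,0,0,0,0.5]]]'

```text
t: 6.4
tool_pos: [0.5548, 0.2024, 0.309]
eef_rot: [3.141, 0.002, 3.009]
force: [-0.8, -0.0, -0.7]
width: 0.691
finger_force: 65.0
```

```bash
python3 - <<'E'
from h import *
to(.5557,.2021,.299,np.pi-.1322)
f=lambda i,x,y,w,h,k:cv2.resize(i[y:y+h,x:x+w],None,fx=k,fy=k,interpolation=cv2.INTER_CUBIC)
snap("scene","pics/s2.png");snap("top","pics/t2.png")
cv2.imwrite("pics/v2.png",np.hstack([f(cv2.imread("pics/s2.png"),440,110,130,180,3.3),f(cv2.imread("pics/t2.png"),100,120,110,180,3.3)])[:600,:800])
E
```

```text
t 6.4 pos [0.5548 0.2024 0.309 ] rot [3.141e+00 2.000e-03 3.009e+00] F [-0.8 -0.  -0.7] M [-0.02 -0.01  0.06] w 0.691 ff 65.0 | shift cm (axes after turn) [-0.09 -0.02  1.  ] turn -0.0
```

View pics/v2.png

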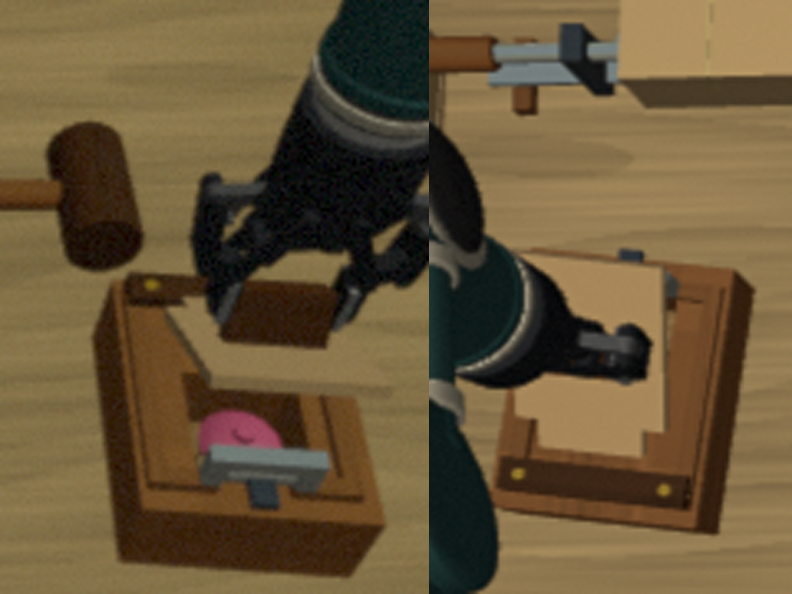

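The cover is held tilted above the frame. In the top crop the tongue end runs (541,447)–(641,457), just short of the keeper at y≈460. I'll fit the held pose.

```bash
cat > fit2.py <<'E'
from h import *
from scipy.optimize import least_squares
from scipy.spatial.transform import Rotation as Ro
S=dict(np.load("pics/s2.png.npz"));T=dict(np.load("pics/t2.png.npz"))
P=lambda u,v,ox,oy:np.array([(u+.5)/3.3-.5+ox,(v+.5)/3.3-.5+oy])
s=lambda u,v:P(u,v,440,110); t=lambda u,v:P(u-429,v,100,120)
L=[(S,s(210,388),(60,-50,0)),(S,s(210,374),(60,-50,8)),(S,s(168,300),(-54,-50,8)),(S,s(328,347),(7,30,8)),(S,s(222,340),(7,-30,8)),
(T,t(664,266),(60,-50,8)),(T,t(662,432),(-54,-50,8)),(T,t(641,457),(-74,-35,8)),(T,t(540,447),(-74,35,8)),(T,t(516,415),(-54,50,8))]
def fc(p):
    R=Ro.from_euler('xyz',[0,-p[4],p[3]]).as_matrix()
    return np.array([proj(c,p[:3]+R@np.array(m)*1e-3)-q for c,q,m in L]).ravel()
r=least_squares(fc,[.57,.2,.12,-.13,.52],loss='soft_l1'); p=r.x; print(p.round(4),np.degrees(p[4])); print(fc(p).reshape(-1,2).round(1).tolist())
R=Ro.from_euler('z',.1322).as_matrix(); RR=Ro.from_euler('xyz',[0,-p[4],p[3]]).as_matrix()
for m in((-74,0,0),(-74,0,8),(60,0,0),(0,0,0)):
    print(m,(R@(p[:3]+RR@np.array(m)*1e-3-[.5582,.2018,0])*1e3).round(1))
print("tcp",(R@(np.array(ctrl.sense()["tool_pos"])-[.5582,.2018,0])*1e3).round(1))
E
python3 fit2.py
```

```text
[ 0.572   0.1979  0.1314 -0.1306  0.4994] 28.610809226874416
[[-0.6, -0.2], [0.2, 0.1], [-1.1, 0.3], [-0.5, -0.0], [0.1, 0.1], [-0.6, -0.3], [0.3, -0.1], [-0.1, 0.1], [-0.9, -0.3], [-0.7, 0.2]]
(-74, 0, 0) [-50.8  -2.1  95.9]
(-74, 0, 8) [-54.6  -2.1 102.9]
(60, 0, 0) [ 66.8  -1.9 160.1]
(0, 0, 0) [ 14.1  -2.  131.4]
tcp [-3.200e+00  2.000e-01  3.097e+02]
```

Emit:
drive_tool --rows '[[[0,0.15,1,0,0.5],[0,0,1,0,0.5],[0,0,0.6,0,0.5],[0,0,0,0,0.5],[0,0,0,0,0.5]]]'

```text
t: 7.0
tool_pos: [0.5548, 0.2039, 0.2822]
eef_rot: [-3.141, 0.001, 3.01]
force: [0.5, -1.0, 4.5]
width: 0.69
finger_force: 65.8
```

Emit:
drive_tool --rows '[[[0,0,0.2,0,0.5],[0,0,0,0,0.5]]]'

```text
t: 7.2
tool_pos: [0.5554, 0.2038, 0.2814]
eef_rot: [3.142, 0.003, 3.01]
force: [0.2, -2.2, 9.5]
width: 0.686
finger_force: 66.5
```

Emit:
drive_tool --rows '[[[0,0,0.2,0,0.5],[0,0,0,0,0.5]]]'

```text
t: 7.4
tool_pos: [0.5561, 0.2037, 0.2805]
eef_rot: [3.141, 0.005, 3.01]
force: [1.6, -3.3, 13.3]
width: 0.688
finger_force: 67.1
```

Emit:
drive_tool --rows '[[[0,0,0.2,0,0.5],[0,0,0,0,0.5]]]'

```text
t: 7.6
tool_pos: [0.5569, 0.2037, 0.2794]
eef_rot: [3.141, 0.008, 3.01]
force: [2.6, -4.8, 12.9]
width: 0.69
finger_force: 67.4
```

It touches the seat at TCP z≈0.2825. I'll lighten the load, then slide toward the keeper.

Emit:
drive_tool --rows '[[[0,0,-0.65,0,0.5],[0,0,0,0,0.5],[0,0,0,0,0.5]]]'

```text
t: 7.9
tool_pos: [0.5538, 0.204, 0.2812]
eef_rot: [-3.141, -0.002, 3.01]
force: [-0.5, -0.3, -1.2]
width: 0.69
finger_force: 65.7
```

Emit:
drive_tool --rows '[[[0.3,0,0,0,0.5],[0.3,0,0,0,0.5],[0,0,0,0,0.5]]]'

```text
t: 8.2
tool_pos: [0.5476, 0.2048, 0.2814]
eef_rot: [-3.141, -0.002, 3.01]
force: [-0.4, -0.3, -1.6]
width: 0.691
finger_force: 65.7
```

Emit:
drive_tool --rows '[[[0.2,0,0,0,0.5],[0,0,0,0,0.5]]]'

```text
t: 8.4
tool_pos: [0.5462, 0.2051, 0.282]
eef_rot: [-3.141, -0.0, 3.01]
force: [-0.6, 0.9, -0.9]
width: 0.688
finger_force: 65.7
```

Emit:
drive_tool --rows '[[[0.2,0,0,0,0.5],[0,0,0,0,0.5]]]'

```text
t: 8.6
tool_pos: [0.5445, 0.2053, 0.2822]
eef_rot: [3.141, 0.001, 3.01]
force: [0.7, -0.0, -2.0]
width: 0.696
finger_force: 65.6
```

Emit:
drive_tool --rows '[[[0.2,0,0,0,0.5],[0,0,0,0,0.5]]]'

```text
t: 8.8
tool_pos: [0.543, 0.2056, 0.2824]
eef_rot: [3.141, 0.002, 3.01]
force: [4.2, -1.0, -3.4]
width: 0.685
finger_force: 65.3
```

Emit:
drive_tool --rows '[[[0.2,0,0,0,0.5],[0,0,0,0,0.5]]]'

```text
t: 9.0
tool_pos: [0.5417, 0.2057, 0.2826]
eef_rot: [3.141, 0.004, 3.01]
force: [6.1, -0.2, -7.0]
width: 0.689
finger_force: 65.5
```

Emit:
drive_tool --rows '[[[0.2,0,0,0,0.5],[0,0,0,0,0.5]]]'

```text
t: 9.2
tool_pos: [0.5403, 0.206, 0.2829]
eef_rot: [3.14, 0.006, 3.01]
force: [8.8, -0.7, -6.3]
width: 0.687
finger_force: 65.5
```

```bash
python3 - <<'E'
from h import *
to(.5457,.2035,.28,np.pi-.1322)
f=lambda i,x,y,w,h,k:cv2.resize(i[y:y+h,x:x+w],None,fx=k,fy=k,interpolation=cv2.INTER_CUBIC)
snap("scene","pics/s3.png");snap("top","pics/t3.png")
cv2.imwrite("pics/v3.png",np.hstack([f(cv2.imread("pics/s3.png"),455,150,110,130,4),f(cv2.imread("pics/t3.png"),120,170,90,130,4)])[:600,:800])
E
```

```text
t 9.2 pos [0.5403 0.206  0.2829] rot [3.14  0.006 3.01 ] F [ 8.8 -0.7 -6.3] M [-0.27 -1.87  0.05] w 0.687 ff 65.5 | shift cm (axes after turn) [-0.57 -0.17  0.29] turn 0.001
```

View pics/v3.png

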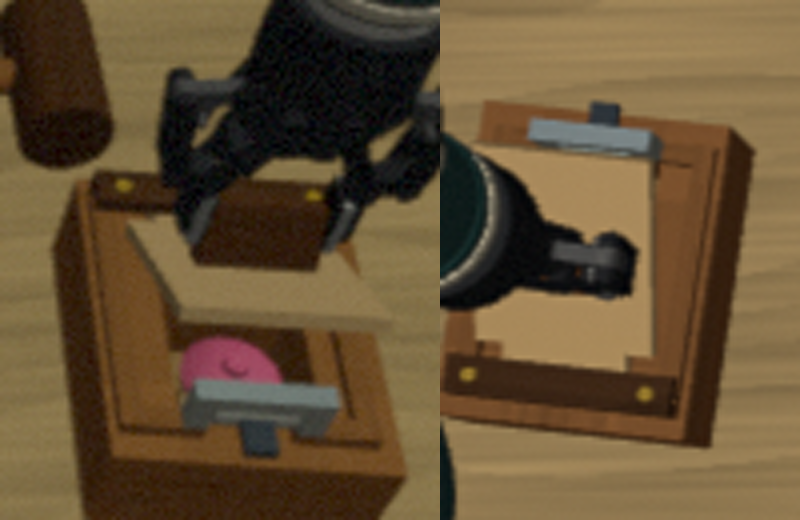

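The tongue is under the keeper. In the top crop the tongue's right shoulder (628,365) disappears under the dark bar, and Fx is 8.8 N with Fz at -6 N. I'll check the side alignment and tilt.

```bash
sed -e 's/s2.png/s3.png/;s/t2.png/t3.png/' -e 's/3\.3/4/g' -e 's/440,110/455,150/;s/u-429,v,100,120/u-440,v,120,170/' fit2.py > fit3.py
python3 - <<'E'
import re
a=open('fit3.py').read()
i=a.index('L=[');j=a.index('def fc')
a=a[:i]+"""L=[(S,s(183,326),(60,-50,0)),(S,s(183,306),(60,-50,8)),(S,s(130,222),(-54,-50,8)),(S,s(318,270),(7,30,8)),(S,s(195,262),(7,-30,8)),(S,s(391,314),(60,50,8)),(S,s(391,329),(60,50,0)),
(T,t(656,165),(60,-50,8)),(T,t(652,356),(-54,-50,8)),(T,t(628,356),(-54,-35,8)),(T,t(500,345),(-54,35,8)),(T,t(476,342),(-54,50,8))]
"""+a[j:]
open('fit3.py','w').write(a)
E
python3 fit3.py
```

```text
[ 0.5557  0.2032  0.1013 -0.1065  0.5133] 29.410006204916314
[[-0.7, -1.3], [-0.1, -0.2], [-1.4, -0.4], [-0.6, 0.3], [-0.1, 0.9], [1.0, 0.3], [0.2, 0.4], [-2.5, -0.6], [0.0, 0.4], [-0.6, -0.1], [0.4, -0.0], [-0.3, 0.2]]
(-74, 0, 0) [-67.1  -0.6  65. ]
(-74, 0, 8) [-71.   -0.7  72. ]
(60, 0, 0) [ 49.6   2.4 130.8]
(0, 0, 0) [ -2.6   1.1 101.3]
tcp [-18.3   1.8 282.9]
```

Tongue tip is at x≈-67 to -71, y≈0, tilt 29°. I'll swing it down along an arc about the tip, easing the tongue in as it flattens.

Emit:
drive_tool --rows '[[[-0.2,0,0.22,0,0.5],[-0.2,0,0.23,0,0.5],[-0.17,0,0.25,0,0.5],[-0.17,0,0.25,0,0.5],[0,0,0,0,0.5]]]'

```text
t: 9.8
tool_pos: [0.5471, 0.2052, 0.2754]
eef_rot: [3.141, 0.003, 3.01]
force: [1.0, -2.7, 9.1]
width: 0.684
finger_force: 68.1
```

Emit:
drive_tool --rows '[[[-0.15,0,0.27,0,0.5],[-0.15,0,0.27,0,0.5],[-0.12,0,0.29,0,0.5],[-0.12,0,0.28,0,0.5],[0,0,0,0,0.5]]]'

```text
t: 10.3
tool_pos: [0.554, 0.2045, 0.2669]
eef_rot: [3.14, 0.008, 3.01]
force: [2.7, -3.2, 16.7]
width: 0.689
finger_force: 70.2
```

```bash
python3 fit3.py | tail -1; python3 -c "
from h import *
to(.5457,.2035,.28,np.pi-.1322)"
```

```text
tcp [ -4.5   2.1 266.9]
t 10.3 pos [0.554  0.2045 0.2669] rot [3.14  0.008 3.01 ] F [ 2.7 -3.2 16.7] M [-0.71  0.2   0.2 ] w 0.689 ff 70.2 | shift cm (axes after turn) [ 0.81 -0.21 -1.31] turn 0.001
```

Emit:
drive_tool --rows '[[[-0.05,-0.1,0.25,0,0.5],[-0.05,0,0.25,0,0.5],[0,0,0,0,0.5]]]'

```text
t: 10.6
tool_pos: [0.5544, 0.2042, 0.2666]
eef_rot: [3.139, 0.006, 3.01]
force: [-12.3, -4.6, 43.2]
width: 0.686
finger_force: 73.4
```

Emit:
drive_tool --rows '[[[-0.05,0,0.25,0,0.5],[-0.05,0,0.25,0,0.5],[0,0,0,0,0.5]]]'

```text
t: 10.9
tool_pos: [0.5548, 0.2043, 0.2664]
eef_rot: [3.139, 0.004, 3.011]
force: [-26.8, -8.3, 72.1]
width: 0.686
finger_force: 76.6
```

```bash
python3 - <<'E'
from h import *
to(.5457,.2035,.28,np.pi-.1322)
f=lambda i,x,y,w,h,k:cv2.resize(i[y:y+h,x:x+w],None,fx=k,fy=k,interpolation=cv2.INTER_CUBIC)
snap("scene","pics/s4.png");snap("top","pics/t4.png")
cv2.imwrite("pics/v4.png",np.hstack([f(cv2.imread("pics/s4.png"),455,165,110,120,4),f(cv2.imread("pics/t4.png"),120,180,90,120,4)])[:600,:800])
E
```

```text
t 10.9 pos [0.5548 0.2043 0.2664] rot [3.139 0.004 3.011] F [-26.8  -8.3  72.1] M [-1.59  4.78  0.19] w 0.686 ff 76.6 | shift cm (axes after turn) [ 0.9  -0.2  -1.36] turn 0.001
```

View pics/v4.png

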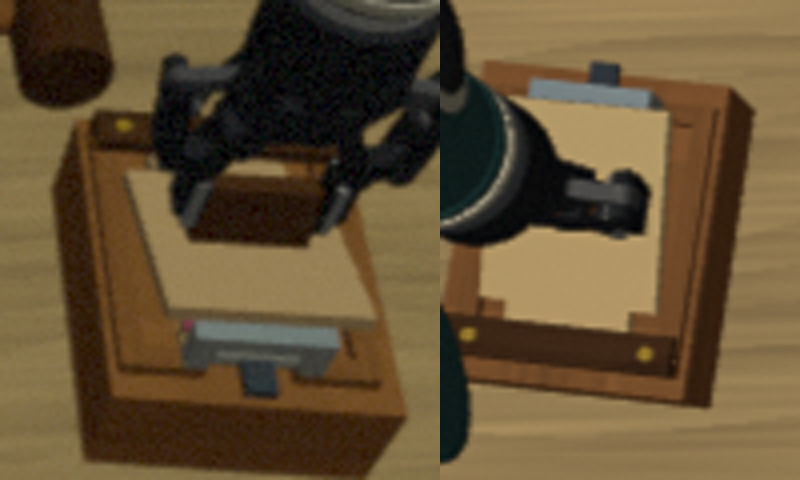

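The free edge is resting on top of the gate, at scene crop (185–375, 320), because the tongue backed out by a few mm. I'll unload, push the tongue in, then go on.

Emit:
drive_tool --rows '[[[0,0,-0.7,0,0.5],[0,0,-0.8,0,0.5],[0,0,0,0,0.5],[0,0,0,0,0.5]]]'

```text
t: 11.4
tool_pos: [0.5533, 0.2033, 0.2667]
eef_rot: [3.141, 0.0, 3.01]
force: [1.9, -0.1, 6.6]
width: 0.69
finger_force: 68.9
```

```bash
sed -e 's/s3.png/s4.png/;s/t3.png/t4.png/;s/455,150/455,165/;s/120,170/120,180/' fit3.py > fit4.py
python3 - <<'E'
a=open('fit4.py').read()
i=a.index('L=[');j=a.index('def fc')
a=a[:i]+"""L=[(S,s(172,322),(60,-50,0)),(S,s(170,306),(60,-50,8)),(S,s(126,172),(-54,-50,8)),(S,s(308,246),(7,30,8)),(S,s(188,240),(7,-30,8)),(S,s(376,318),(60,50,8)),
(T,t(670,110),(60,-50,8)),(T,t(656,315),(-54,-50,8)),(T,t(630,312),(-54,-35,8)),(T,t(503,301),(-54,35,8)),(T,t(480,298),(-54,50,8))]
"""+a[j:]
open('fit4.py','w').write(a)
E
python3 fit4.py
python3 -c "
from h import *
to(.5457,.2035,.28,np.pi-.1322)"
```

```text
[ 0.5619  0.2028  0.0833 -0.106   0.2578] 14.773242731872175
[[-1.5, -0.5], [-0.0, 0.3], [-0.6, -0.4], [-0.2, 0.5], [-0.2, 0.6], [0.6, -0.2], [-1.2, 0.1], [-0.3, -0.3], [-0.4, -0.2], [0.4, -0.0], [-0.4, 0.2]]
(-74, 0, 0) [-68.   -0.4  64.4]
(-74, 0, 8) [-70.   -0.4  72.1]
(60, 0, 0) [61.5  3.  98.6]
(0, 0, 0) [ 3.5  1.5 83.3]
tcp [ -5.1   0.9 266.7]
t 11.4 pos [0.5533 0.2033 0.2667] rot [3.141 0.    3.01 ] F [ 1.9 -0.1  6.6] M [0.17 0.17 0.  ] w 0.69 ff 68.9 | shift cm (axes after turn) [ 0.75 -0.08 -1.33] turn 0.0
```

Emit:
drive_tool --rows '[[[0,0,-0.4,0,0.5],[0.3,0,0,0,0.5],[0.3,0,0,0,0.5],[0,0,0,0,0.5],[0,0,0,0,0.5]]]'

```text
t: 11.9
tool_pos: [0.5473, 0.2037, 0.2692]
eef_rot: [-3.141, 0.001, 3.01]
force: [5.3, -1.8, -6.7]
width: 0.69
finger_force: 67.4
```

Emit:
drive_tool --rows '[[[0.2,0,0,0,0.5],[0,0,0,0,0.5]]]'

```text
t: 12.1
tool_pos: [0.5464, 0.2037, 0.2697]
eef_rot: [-3.141, 0.005, 3.01]
force: [8.3, -1.9, -9.4]
width: 0.689
finger_force: 67.3
```

```bash
python3 fit4.py | tail -1
```

```text
tcp [-12.    0.4 269.7]
```

Emit:
drive_tool --rows '[[[-0.13,0,0.25,0,0.5],[-0.13,0,0.25,0,0.5],[-0.13,0,0.25,0,0.5],[-0.13,0,0.25,0,0.5],[0,0,0,0,0.5]]]'

```text
t: 12.6
tool_pos: [0.5516, 0.2033, 0.2625]
eef_rot: [-3.142, 0.003, 3.01]
force: [2.2, -2.8, 8.6]
width: 0.685
finger_force: 70.0
```

Emit:
drive_tool --rows '[[[-0.1,0,0.25,0,0.5],[-0.1,0,0.25,0,0.5],[0,0,0,0,0.5]]]'

```text
t: 12.9
tool_pos: [0.5539, 0.2031, 0.2585]
eef_rot: [3.141, 0.004, 3.01]
force: [2.0, -3.6, 12.7]
width: 0.69
finger_force: 71.0
```

```bash
python3 fit4.py | tail -1
```

```text
tcp [ -4.4   0.8 258.5]
```

Emit:
drive_tool --rows '[[[-0.07,0,0.25,0,0.5],[-0.07,0,0.25,0,0.5],[0,0,0,0,0.5]]]'

```text
t: 13.2
tool_pos: [0.5557, 0.2031, 0.2536]
eef_rot: [3.14, 0.006, 3.01]
force: [4.4, -2.7, 10.9]
width: 0.691
finger_force: 71.5
```

Emit:
drive_tool --rows '[[[-0.05,0,0.25,0,0.5],[-0.05,0,0.25,0,0.5],[0,0,0,0,0.5]]]'

```text
t: 13.5
tool_pos: [0.5573, 0.2031, 0.2486]
eef_rot: [3.139, 0.008, 3.01]
force: [6.9, -2.1, 7.6]
width: 0.684
finger_force: 72.2
```

```bash
python3 fit4.py | tail -1; python3 -c "
from h import *
to(.5457,.2035,.28,np.pi-.1322)"
```

```text
tcp [ -1.    1.2 248.6]
t 13.5 pos [0.5573 0.2031 0.2486] rot [3.139 0.008 3.01 ] F [ 6.9 -2.1  7.6] M [-0.36 -0.37  0.05] w 0.684 ff 72.2 | shift cm (axes after turn) [ 1.16 -0.11 -3.14] turn 0.0
```

Emit:
drive_tool --rows '[[[0,0,0.25,0,0.5],[0,0,0.25,0,0.5],[0,0,0,0,0.5]]]'

```text
t: 13.8
tool_pos: [0.5577, 0.2032, 0.2478]
eef_rot: [3.14, 0.008, 3.01]
force: [-3.2, -5.8, 31.2]
width: 0.687
finger_force: 74.9
```

Emit:
drive_tool --rows '[[[0,0,0.25,0,0.5],[0,0,0.25,0,0.5],[0,0,0,0,0.5]]]'

```text
t: 14.1
tool_pos: [0.5578, 0.2032, 0.2477]
eef_rot: [3.14, 0.007, 3.01]
force: [-15.4, -10.4, 60.2]
width: 0.689
finger_force: 78.1
```

```bash
python3 fit4.py | tail -1
```

```text
tcp [ -0.6   1.3 247.7]
```

Emit:
drive_tool --rows '[[[0,0,-0.5,0,0.5],[0,0,-0.4,0,0.5],[0,0,0,0,0.5],[0,0,0,0,0.9],[0,0,0,0,0.9],[0,0,0,0,0.9],[0,0,0,0,0.9]]]'

```text
t: 14.8
tool_pos: [0.5539, 0.2029, 0.2435]
eef_rot: [-3.141, -0.002, 3.01]
force: [0.5, 0.3, -0.6]
width: 0.898
finger_force: 0.0
```

Emit:
drive_tool --rows '[[[0,0,-1,0,0.9],[0,0,-2,0,0.9],[0,0,-3,0,0.9],[0,0,-3,0,0.9],[3,-3,-3,0,0.9],[4,-3,-2,0,0.9],[4,-3,0,0,0.9],[4,-3,0,0,0.9],[0,0,0,0,0.9],[0,0,0,0,0.9]]]'

```text
t: 15.8
tool_pos: [0.3936, 0.1061, 0.3827]
eef_rot: [3.141, 0.002, 3.009]
force: [0.3, 0.0, 0.5]
width: 0.898
finger_force: 0.0
```

```bash
python3 - <<'E'
from h import *
to(.5457,.2035,.28,np.pi-.1322)
f=lambda i,x,y,w,h,k:cv2.resize(i[y:y+h,x:x+w],None,fx=k,fy=k,interpolation=cv2.INTER_CUBIC)
snap("scene","pics/s5.png");snap("top","pics/t5.png")
cv2.imwrite("pics/v5.png",np.hstack([f(cv2.imread("pics/s5.png"),460,180,100,110,4),f(cv2.imread("pics/t5.png"),110,180,100,110,4)])[:600,:800])
E
```

```text
t 15.8 pos [0.3936 0.1061 0.3827] rot [3.141e+00 2.000e-03 3.009e+00] F [0.3 0.  0.5] M [-0.05 -0.01 -0.01] w 0.898 ff 0.0 | shift cm (axes after turn) [-13.79  11.66  10.27] turn -0.0
```

View pics/v5.png

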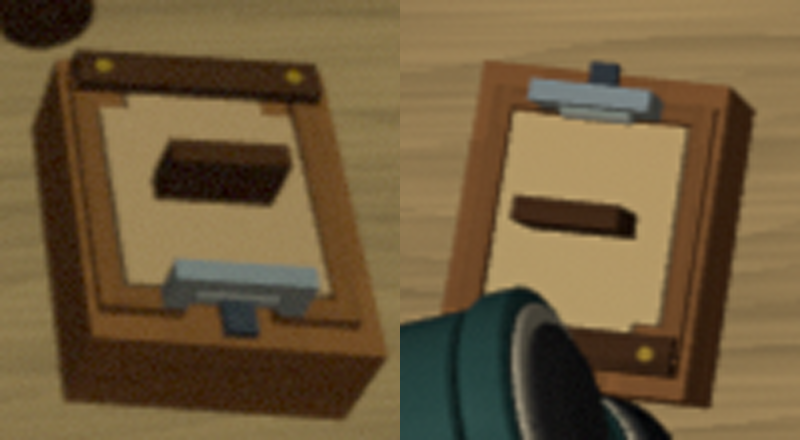

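The cover lies inside the rims, with the roller at top crop (560–632,115) over its free edge and the tongue under the keeper. I'll check its pose numerically.

```bash
sed -e 's/s4.png/s5.png/;s/t4.png/t5.png/;s/455,165/460,180/;s/u-440,v,120,180/u-400,v,110,180/' fit4.py > fit5.py
python3 - <<'E'
a=open('fit5.py').read()
i=a.index('L=[');j=a.index('def fc')
a=a[:i]+"""L=[(S,s(128,284),(60,-50,8)),(S,s(328,297),(60,50,8)),(S,s(104,107),(-54,-50,8)),(S,s(294,114),(-54,50,8)),(S,s(275,203),(7,30,8)),(S,s(154,196),(7,-30,8)),(S,s(170,140),(-7,-30,42)),(S,s(290,146),(-7,30,42)),
(T,t(510,111),(60,50,8)),(T,t(689,127),(60,-50,8)),(T,t(661,332),(-54,-50,8)),(T,t(515,198),(7,30,42)),(T,t(618,210),(7,-30,42)),(T,t(636,237),(-7,-30,8))]
"""+a[j:]
open('fit5.py','w').write(a.replace(".57,.2,.12,-.13,.52",".56,.2,.062,-.13,0"))
E
python3 fit5.py
```

```text
[ 0.5555  0.2031  0.0642 -0.1241 -0.0168] -0.9619974384181654
[[-0.3, -0.3], [0.5, -0.4], [-0.8, -0.4], [-0.8, 0.6], [-0.9, 1.0], [-0.1, 0.9], [-0.4, -0.5], [-0.3, -0.2], [0.5, 0.3], [-1.1, 0.7], [-1.7, -1.3], [-1.2, -0.9], [-0.1, -1.2], [-1.0, 1.0]]
(-74, 0, 0) [-76.9   0.4  65.4]
(-74, 0, 8) [-76.7   0.4  73.4]
(60, 0, 0) [57.1  1.4 63.2]
(0, 0, 0) [-2.9  1.  64.2]
tcp [-148.8 -115.7  383.1]
```

```bash
python3 -c "
from h import *
print(ctrl.finish_job())"
```

```text
the job is handed in; nothing more can be done
None
```

The thin cover is on the case with its tongue under the keeper and its free end past the roller. By camera fit it lies level to about 1° within the rims, at the limit of the home range along x. I let go and handed the job in at about 16 s; no verdict came back.

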